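Lay out the guest-room refreshment tray

TASK

Lay out the refreshment tray for the next guest: stand the cup centred on the round coaster and the bottle centred on the square coaster, stand the tea tin midway between them and in line with them, stack the sugar jar centred on top of the tin, and set the carton upright in the tray in front of the tin (between the tin and the tray's wooden front strip), centred on the tin and with its long side parallel to that strip. Set each thing down gently without letting it drop, let nothing tip over, and leave the remote control and the clock where they are.

Things in the scene. Friction and masses are not known exactly. Their poses are not given: they have to be found in the camera images.
- tray: Fixed shallow white tray, 230 (x) by 330 mm (y), floor top at z = 8 mm, rims 10 mm thick, 22 mm high; its -x long side is a brown wooden front strip, 20 by 350 by 22 mm high. Origin: desk level, middle of the inner floor (200 by 310 mm). x points from the front to the back, y along the front. Coasters centred at x = 48, y = +105 and -105 mm; free floor for the carton x = -100 to 4 mm.
- coaster_round: Round cork coaster, 92 mm across, 6 mm thick, fixed on the tray floor at the left or the right end. Origin at the centre of its underside; its top is 6 mm above that (14 mm over the desk).
- coaster_square: Square cork coaster, 88 by 88 mm, 6 mm thick, fixed on the tray floor at the other end. Origin at the centre of its underside; its top is 6 mm above that (14 mm over the desk).
- cup: White ceramic cup without handle, open at the top, straight round wall 64 mm outside diameter, wall 4 mm, 85 mm high, about 0.22 kg, standing upright on the desk. Origin at the centre of its underside, z up.
- bottle: Green glass bottle, tallest of the set: straight body 58 mm diameter up to z = 100 mm, then a shoulder to a metal cap 31 mm wide, top at 135 mm; about 0.32 kg, standing upright on the desk. Origin at the centre of its underside, z up.
- tin: Tea tin: flat-topped bare steel cylinder 66 mm diameter, 55 mm high, about 0.16 kg, standing upright on the desk. Origin at the centre of its underside, z up.
- jar: Small sugar jar: amber glass with a light wooden lid, 45 mm diameter, 50 mm high, about 0.12 kg, standing upright on the desk. Origin at the centre of its underside, z up.
- carton: Cardboard biscuit carton, a closed upright box 38 mm (its x) by 90 mm (its y) and 50 mm high (z), about 0.12 kg, standing on the desk on its 38 by 90 mm bottom at any yaw. Origin at the centre of its underside.
- remote: Bystander: black remote control 45 by 160 by 18 mm lying loose on the desk beyond the tray. Origin at the centre of its underside. Leave it alone.
- clock: Bystander: white alarm clock 50 by 110 by 73 mm standing loose on the desk beyond the set of things. Origin at the centre of its underside. Leave it alone.
Not all that is in view belongs to the job. Of the things that look like the carton, the largest one is meant.

How it is judged (in metres and radians):
At the end, for the whole second after the job is handed in: Cup and bottle on their coasters within 13 mm of centre; tin on the tray within 15 mm of midway; jar on the tin within 12 mm of centre; carton on the tray in front of the tin, within 20 mm sideways of the tray's middle and 12 degrees of parallel; all upright within 4.5 degrees, at rest (horizontal distance between cup and coaster_round below 0.013 m and z of cup in the frame of coaster_round between 0.003 and 0.009 m and horizontal distance between bottle and coaster_square below 0.013 m and z of bottle in the frame of coaster_square between 0.003 and 0.009 m and y of tin in the frame of tray between -0.015 and 0.015 m and x of tin in the frame of tray between 0.033 and 0.063 m and z of tin in the frame of tray between 0.005 and 0.011 m and horizontal distance between jar and tin below 0.012 m and z of jar in the frame of tin between 0.051 and 0.059 m and y of carton in the frame of tray between -0.02 and 0.02 m and x of carton in the frame of tray between -0.085 and 0.01 m and z of carton in the frame of tray between 0.005 and 0.011 m and angle between the y axis of carton and the y axis of tray, either way round below 0.21 rad and angle between each of cup, bottle, tin, jar, carton's own z axis and vertical below 0.08 rad and linear speed of each of cup, bottle, tin, jar, carton below 0.02 m/s); the robot touches nothing.
It fails at once if a thing is tipped over (leans more than 40 degrees) (angle between any of cup, bottle, tin, jar, carton's own z axis and vertical above 0.7 rad).
It fails at once if the remote control or the clock is moved by more than 20 mm (distance of any of remote, clock from where it was at the start of the episode above 0.02 m).
It fails at once if a thing is let fall from more than about 13 mm (moves over 0.5 m/s while the fingers do not touch it) ((linear speed of cup above 0.5 m/s and contact force between the fingers and cup below 0.1 N) or (linear speed of bottle above 0.5 m/s and contact force between the fingers and bottle below 0.1 N) or (linear speed of tin above 0.5 m/s and contact force between the fingers and tin below 0.1 N) or (linear speed of jar above 0.5 m/s and contact force between the fingers and jar below 0.1 N) or (linear speed of carton above 0.5 m/s and contact force between the fingers and carton below 0.1 N)).
It also fails if it takes over 125 s, if anything falls off the work surface, if the arm or the gripper's body presses on something with over 40 N, if the wrist force passes 120 N, or if a joint passes its speed limit or range.

ROBOT

A 6-joint arm with a two-finger parallel gripper is mounted at the origin on the work surface. World frame = base frame: x ahead of the robot, y to its left, z up, the work surface at z = 0. Lengths are in mm, angles in degrees, forces in N, time in s.
With the tool pointing down it reaches from about 350 to 850 mm from the base axis. Payload 8.1 kg.
Tool frame: the origin (TCP) lies at the very end of the fingers, on their centre line; the grasp point (between the pads) lies 19 mm behind it (r.grip_point_offset is the distance from the TCP to the grasp point, in mm); z points along the fingers, y is the line along which they close (so a half turn about z gives the same grasp; the last joint's range is limited). The gripper opens to 85 mm and grips with 20 to 120 N. Pads are 22 mm wide; open, the fingers measure 114 mm over their backs; the gripper's body (76 mm by 85 mm) begins 54 mm behind the grasp point. The pads swing forward as they close: fully open they stand 13 mm farther back than shut.
Start: joints at [-4.893, 7.471, 85.268, -0, 87.261, -4.893], TCP at [600.004, 0.022, 231.292] pointing down, gripper open.
Joint ranges: [-169.43, 169.43], [-51.17, 129.36], [1.28, 143.12], [-76.62, 256.62], [0, 156.53], [-152.29, 152.29]. Speed limits (degrees/s): [136.94, 136.94, 159.86, 180, 180, 180].

INTERFACE

Orientations are given as [roll, pitch, yaw] about the fixed x, y, z axes, in that order (R = Rz(yaw) Ry(pitch) Rx(roll)).
In Python, from bench import status, eyes, r gives the robot as it stands.
- The arm moves only by the shell command python3 -m handwheel 'ROWS' [FORCE]. ROWS is a JSON object whose one key "series" holds a list that holds one entry, the list of rows, each a list of 7 numbers: the shift along the tool's x, y, z in cm, then the turn, a rotation vector about the tool's x, y, z in rad, then the opening, from 0 (shut) to 1 (fully open). In form: {"series": [[[tx, ty, tz, rx, ry, rz, claw], ...]]}. A call has 1 to 12 rows; each row is the pose to reach, as a shift and turn from the pose commanded when the call began, along the tool's axes at that moment; what a row does not reach only later rows make up. A row lasts 1/8 s, in which the tool goes at most 62.5 mm and 10.7 degrees, less where a joint would pass 70% of its speed; a pose out of reach is approached as far as the arm can. A call with a gripper value outside its range is refused whole. The fingers move at their own pace and stop on an object; FORCE is the grip in N (left out, the last holds). Time passes only in rows, so rows that repeat a pose let the fingers close. It gives the time, the measured TCP pose, the force, the opening and the grip force at its end, in the units of the state.
- status.sense(): the state, without advancing time (a new reading comes with each control period).
- eyes.snapshot(name): name is "scene" or "side" or "wrist"; returns a dict with "img" (400x640x3 uint8, red, green, blue), "mtx" (3x3 intrinsics, pixels), "R" (3x3) and "t" (3): a world point X has camera coordinates R X + t. Camera axes: x right, y down, z forward; pixel columns grow to the right and rows downward; lengths in mm; the calibration is good to about 2 mm. The wrist camera is an equidistant fisheye: a pixel r from the principal point sees the ray r / f radians off the axis. A picture is of the moment at which its call begins. There is no depth.
- r.hand_in(): hands the job in; it is judged then, once.
The state is a dict: "time": time; "joint_pos": joint angles; "qd": joint speeds; "joint_efforts": joint torques, N m; "tool_pos": TCP position; "tcp_rot": TCP orientation; "ft_force": force on the tool from outside, world axes, zero at the start; "wrist_torque": the same for the moment, N m; "finger_gap": finger opening in mm; "grip_force": force on a finger pad.
Only numpy, scipy, OpenCV 4.12 (cv2) and the standard library are available. Lean on these libraries where they do the work, as an engineer would, in place of code of your own. Each camera call takes 0.05 s, during which the arm holds its last target. There are 200 camera calls.

## Working session

There is one attempt and no reset: what is moved stays moved. The work goes in short steps, Python scripts to look and compute and a shell command to move; the robot and the scene stay as the last step left them, time stands still between calls to the robot, and variables do not carry over. Pictures are saved under pics/ and viewed, at most 14 in all, crops included, and the job is handed in when it is done.

```bash
ls; mkdir -p pics
python3 - <<'E'
from bench import status, eyes, r
import cv2
print(status.sense())
for n in ["scene","side","wrist"]:
    s=eyes.snapshot(n); cv2.imwrite(f"pics/{n}0.png",s["img"][:,:,::-1]); print(n,s["mtx"],s["R"],s["t"])
E
```

```text
pics
{'time': 0.0, 'joint_pos': array([-4.89381556e+00,  7.51519116e+00,  8.53312654e+01, -2.13178508e-03,
        8.72611089e+01, -4.89189719e+00]), 'qd': array([ 0.0188638 , -0.03132629,  0.00830004, -0.08638294,  0.04265032,
       -0.03363707]), 'joint_efforts': array([-1.90700346e-03, -5.69404185e+01, -5.00557995e+01, -2.19391650e-04,
        1.44415747e-02,  7.24149572e-05]), 'tool_pos': array([5.99436983e+02, 4.90248844e-02, 2.30224532e+02]), 'tcp_rot': array([-1.79892645e+02, -7.05134853e-03,  8.99981789e+01]), 'ft_force': array([-0.44375907,  0.25765162,  0.39818983]), 'wrist_torque': array([0.03980992, 0.01988207, 0.02482389]), 'grip_force': 0.0, 'finger_gap': 85.40468571987658}
scene [[364.05156455   0.         315.36470569]
 [  0.         364.05156455 200.78288667]
 [  0.           0.           1.        ]] [[ 0.86731865  0.49772204  0.00557988]
 [ 0.41446164 -0.71593236 -0.56183841]
 [-0.27564455  0.48960557 -0.82722818]] [-482.67636739 -229.60280926 1214.003668  ]
side [[479.60885902   0.         317.35526422]
 [  0.         479.60885902 204.08144953]
 [  0.           0.           1.        ]] [[ 0.81070519 -0.58545395  0.00087543]
 [-0.37655839 -0.52258163 -0.76492628]
 [ 0.4482866   0.61980005 -0.64411724]] [-495.31141911  210.14832435  923.43187828]
wrist [[309.70691629   0.         318.42212524]
 [  0.         309.70691629 201.0159624 ]
 [  0.           0.           1.        ]] [[ 9.99998372e-01  1.06156930e-04 -1.80158096e-03]
 [ 5.99893582e-04 -9.61056411e-01  2.76351614e-01]
 [-1.70208430e-03 -2.76352245e-01 -9.61054910e-01]] [-599.11409487  -35.98655476  378.25463787]
```

View pics/scene0.png

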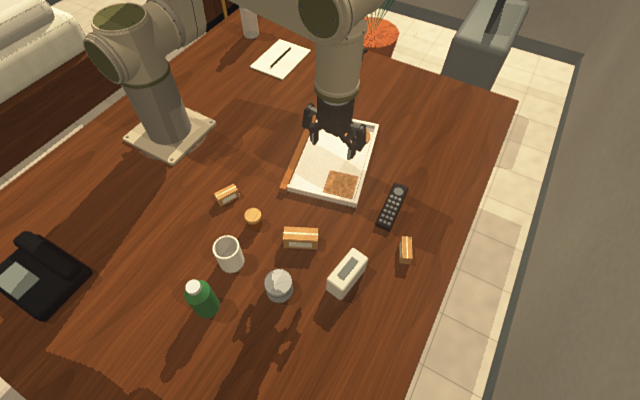

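View pics/side0.png

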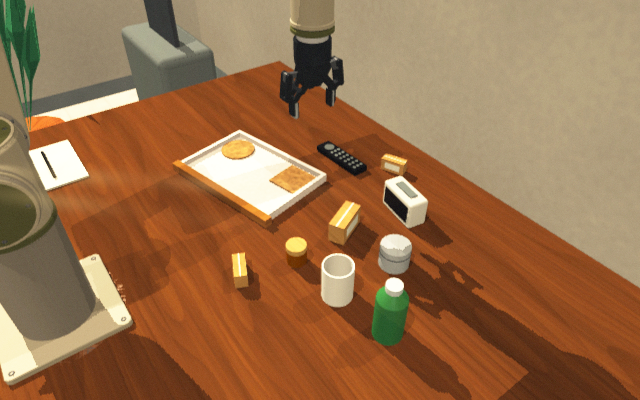

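View pics/wrist0.png

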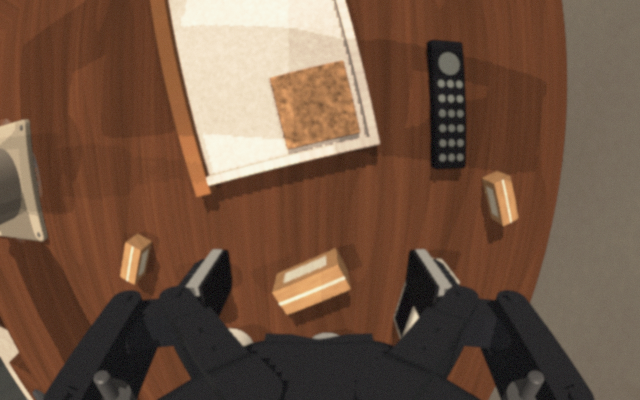

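Run:
```python
import cv2
def crop(n,x,y,w,h,s,o):
    i=cv2.imread(f"pics/{n}.png")[y:y+h,x:x+w]; i=cv2.resize(i,None,fx=s,fy=s,interpolation=cv2.INTER_CUBIC)
    for k in range(0,w,20): cv2.putText(i,str(x+k),(k*s,10),0,.35,(255,255,0),1); cv2.line(i,(k*s,12),(k*s,18),(255,255,0),1)
    for k in range(20,h,20): cv2.putText(i,str(y+k),(8,k*s+4),0,.35,(255,255,0),1);cv2.line(i,(0,k*s),(6,k*s),(255,255,0),1)
    cv2.imwrite(f"pics/{o}.png",i)
crop("scene0",180,180,200,150,4,"c_scene")
crop("side0",220,200,200,150,4,"c_side")
crop("side0",160,120,180,110,4,"c_tray")
```

```text
(no output)
```

View pics/c_scene.png

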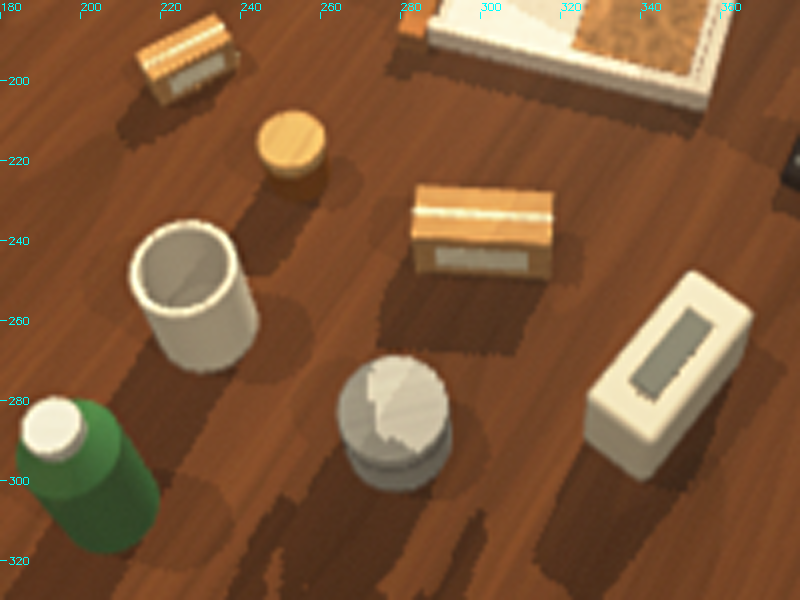

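View pics/c_side.png

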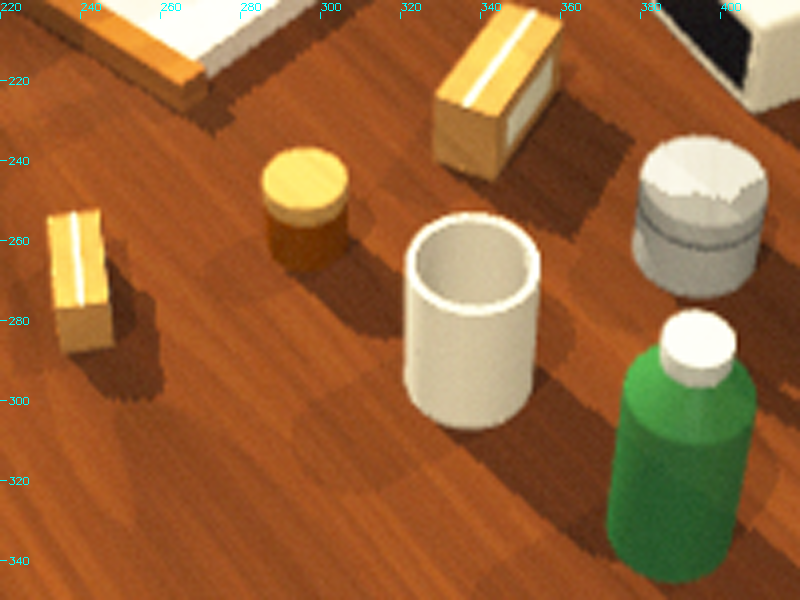

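View pics/c_tray.png

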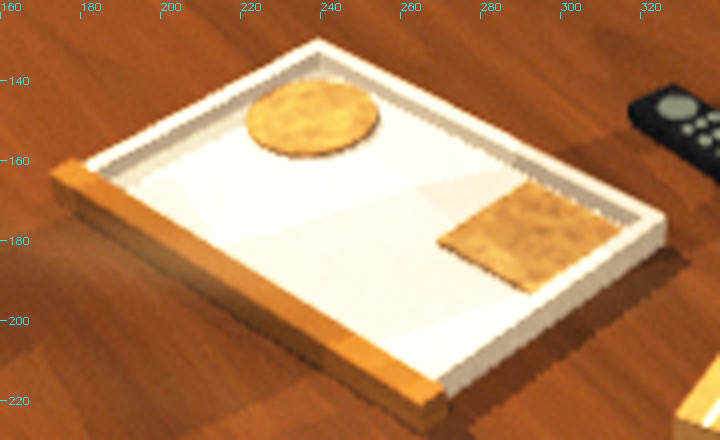

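```bash
cat > h.py <<'E'
import numpy as np
from scipy.optimize import least_squares
from bench import eyes
S={n:eyes.snapshot(n) for n in("scene","side")}
def proj(s,X):
    c=np.atleast_2d(X)@s["R"].T+s["t"]; p=c@s["mtx"].T; return p[:,:2]/p[:,2:]
A=np.linspace(0,2*np.pi,120)
def ring(x,y,z,R): return np.c_[x+R*np.cos(A),y+R*np.sin(A),0*A+z]
def bounds(p): return np.r_[p.min(0),p.max(0)] # l t r b
def cyl(obs,x0):
    # obs: list (cam, z, R, {idx:px})
    f=lambda v:np.concatenate([[bounds(proj(S[c],ring(v[0],v[1],z,R)))[k]-p for k,p in d.items()] for c,z,R,d in obs])
    s=least_squares(f,x0,loss="soft_l1"); return s.x,f(s.x)
def box(obs,v0):
    def f(v):
        c,s=np.cos(v[2]),np.sin(v[2]); r=[]
        for cam,L,p in obs:
            X=np.array([v[0]+c*L[0]-s*L[1],v[1]+s*L[0]+c*L[1],L[2]]); r+=list(proj(S[cam],X)[0]-p)
        return np.array(r)
    s=least_squares(f,v0,loss="soft_l1"); return s.x,f(s.x)
E
python3 - <<'E'
from h import *
np.set_printoptions(precision=1,suppress=True)
sc=lambda l,t,r,b:{k:o+v/4 for k,(o,v) in enumerate(zip((180,180,180,180),(l,t,r,b))) if v is not None}
si=lambda l,t,r,b:{k:o+v/4 for k,(o,v) in enumerate(zip((220,200,220,200),(l,t,r,b))) if v is not None}
N=None
O={"jar":[("scene",50,22.5,sc(257,110,327,172)),("side",50,22.5,si(262,147,348,208)),("side",0,22.5,si(N,N,N,271))],
"cup":[("scene",85,32,sc(130,220,240,316)),("side",85,32,si(405,213,540,316)),("scene",0,32,sc(N,N,259,372)),("side",0,32,si(N,N,N,428))],
"tin":[("scene",55,33,sc(338,355,450,457)),("side",55,33,si(640,136,767,N)),("scene",0,33,sc(N,N,N,491)),("side",0,33,si(N,N,N,297))],
"bottle":[("scene",135,15.5,sc(22,398,86,458)),("side",135,15.5,si(660,310,737,370)),("scene",0,29,sc(N,N,N,553)),("side",0,29,si(606,N,N,581))]}
for k,o in O.items(): print(k,*cyl(o,[500,-300]))
P=lambda x,y:np.array([180+x/4,180+y/4]); Q=lambda x,y:np.array([220+x/4,200+y/4]); T=lambda x,y:np.array([160+x/4,120+y/4])
# carton: local x +-19, y +-45
for v0 in(1.57,1.2,1.9):
  a,b=19,45
  print("carton",*box([("scene",(a,b,50),P(415,185)),("scene",(a,-b,50),P(554,192)),("scene",(-a,-b,50),P(552,247)),("scene",(-a,b,50),P(411,238)),("scene",(-a,b,0),P(416,273)),("scene",(-a,-b,0),P(550,280)),
 ("side",(a,b,50),Q(500,3)) if 0 else ("side",(-a,b,50),Q(433,95)),("side",(a,-b,50),Q(563,18)) if 0 else ("side",(-a,-b,50),Q(502,118)) if 0 else ("side",(-a,b,0),Q(433,157))],[580,-250,v0]))
o=[("side",(110,165,22),T(318,38)),("side",(110,-165,22),T(665,213)),("side",(-120,-175,22),T(425,402)),("side",(-120,175,22),T(52,172)),
("side",(4,-61,14),T(437,240)),("side",(92,-61,14),T(533,180)),("side",(92,-149,14),T(622,230)),("side",(4,-149,14),T(531,292))]
for v0 in(0,.3,-.3):
  v,e=box(o,[580,50,v0]);print("tray",v[:2],np.degrees(v[2]),e)
print("round",*cyl([("side",14,46,{0:160+247/4,1:120+80/4,2:160+380/4,3:120+156/4})],[600,150]))
E
```

```text
jar [ 448.4 -151.6] [-0.4 -0.1 -1.1 -1.3  0.4 -0.6  0.5 -0.6  0.2]
cup [ 462.  -274.6] [-0.6 -0.1 -1.4 -0.4  0.4 -0.7  0.6 -1.3 -0.7 -0.1 -0.3]
tin [ 612.1 -276.3] [-0.6 -0.5 -0.7  0.5  0.  -1.3  0.5 -0.2 -0.6]
bottle [ 482.9 -399.9] [-1.  -0.4 -2.1 -1.4  0.8 -0.6  0.1 -1.3  0.2  0.3 -0. ]
carton [ 590.3 -134.1 -199.1] [ 1.3 -1.5  0.6  0.2 -0.5 -0.7 -0.  -2.1 -0.  -1.9 -0.2 -0.2 14.6  3.9
 13.8  4.8]
carton [ 590.3 -134.1 -155.1] [ 1.3 -1.5  0.6  0.2 -0.5 -0.7 -0.  -2.1 -0.  -1.9 -0.2 -0.2 14.6  3.9
 13.8  4.8]
carton [ 590.3 -134.1 -161.4] [ 1.3 -1.5  0.6  0.2 -0.5 -0.7 -0.  -2.1 -0.  -1.9 -0.2 -0.2 14.6  3.9
 13.8  4.8]
tray [522.4 172.6] 13.460832006758414 [ 0.2  0.2  0.4  0.5 -0.8  0.5 -0.8 -0.  -0.3 -0.8 -0.9 -0.9  1.9 -0.5
  1.4  0.2]
tray [522.4 172.6] 2173.4608325465015 [ 0.2  0.2  0.4  0.5 -0.8  0.5 -0.8 -0.  -0.3 -0.8 -0.9 -0.9  1.9 -0.5
  1.4  0.2]
tray [522.4 172.6] 13.460832747282154 [ 0.2  0.2  0.4  0.5 -0.8  0.5 -0.8 -0.  -0.3 -0.8 -0.9 -0.9  1.9 -0.5
  1.4  0.2]
round [543.6 281.3] [-0.1  0.3  0.1 -0.3]
```

```bash
cat >> h.py <<'E'
def fish(s,X):
    c=np.atleast_2d(X)@s["R"].T+s["t"]; rr=np.hypot(c[:,0],c[:,1]); th=np.arctan2(rr,c[:,2]); m=s["mtx"]
    return np.c_[m[0,2]+m[0,0]*th*c[:,0]/rr, m[1,2]+m[1,1]*th*c[:,1]/rr]
def unfish(s,p,z):
    m=s["mtx"]; d=(np.array(p,float)-m[:2,2])/m[0,0]; th=np.hypot(*d); c=np.r_[d*np.sin(th)/th,np.cos(th)]
    w=s["R"].T@c; o=-s["R"].T@s["t"]; return o+w*(z-o[2])/w[2]
def unproj(n,p,z):
    s=S[n]; w=s["R"].T@np.linalg.solve(s["mtx"],np.r_[p,1]); o=-s["R"].T@s["t"]; return o+w*(z-o[2])/w[2]
E
python3 - <<'E'
from h import *
np.set_printoptions(precision=1,suppress=True)
P=lambda x,y:np.array([180+x/4,180+y/4]); Q=lambda x,y:np.array([220+x/4,200+y/4])
a,b=19,45
v,e=box([("scene",(a,b,50),P(415,185)),("scene",(a,-b,50),P(554,192)),("scene",(-a,-b,50),P(552,247)),("scene",(-a,b,50),P(411,238)),("scene",(-a,b,0),P(416,273)),("scene",(-a,-b,0),P(550,280)),
("side",(a,b,50),Q(433,95)),("side",(-a,b,50),Q(502,118)),("side",(a,b,0),Q(433,157)),("side",(-a,b,0),Q(495,181)),("side",(a,-b,50),Q(500,3)),("side",(-a,-b,50),Q(563,18))],[590,-134,1.6])
print("carton",v[:2],np.degrees(v[2]),e)
w=eyes.snapshot("wrist")
for n,p,z in [("sq",(270,78),14),("sq",(346,62),14),("sq",(358,133),14),("sq",(290,150),14),("rimcorner",(379,146),22),("strip",(196,195),22),
 ("smallbox",(135,258),20),("smallbox2",(500,198),20),("carton a",(273,290),50),("carton b",(338,250),50),("c c",(349,271),50),("c d",(284,312),50)]: print(n,unfish(w,p,z))
for p in [(690,270),(752,315),(640,440),(587,400)]: print("clock top",unproj("scene",P(*p),73))
E
```

```text
carton [ 589.7 -136.7] 117.41187958871838 [-0.1  0.1 -0.6 -0.3 -0.6 -1.1 -0.4 -0.3 -0.4 -0.2 -0.3 -0.5  0.8 -0.6
 -0.5 -1.   0.5  0.3  0.4 -0.2  1.  -1.   0.4 -0. ]
sq [544.3 113.4  14. ]
sq [631.2 131.6  14. ]
sq [645.6  48.7  14. ]
sq [566.7  28.5  14. ]
rimcorner [669.3  34.7  22. ]
strip [448.2 -23.3  22. ]
smallbox [ 332.9 -117.9   20. ]
smallbox2 [843.  -27.3  20. ]
carton a [ 543.9 -136.9   50. ]
carton b [622.3 -81.5  50. ]
c c [ 636.1 -109.4   50. ]
c d [ 555.8 -170.5   50. ]
clock top [ 728.4 -116.8   73. ]
clock top [ 774.4 -125.2   73. ]
clock top [ 752.1 -228.2   73. ]
clock top [ 714.2 -222.3   73. ]
```

```bash
python3 -m handwheel '{"series":[[[-6,0.3,0,0,0,0,1],[-12,0.6,0,0,0,0,1],[-18,1,3,0,0,0,1],[-24,1.2,6,0,0,0,1],[-27.6,1.2,9,0,0,0,1],[-27.6,1.2,10,0,0,0,1],[-27.6,1.2,10,0,0,0,1]]]}' 60
python3 - <<'E'
from h import *; import cv2
w=eyes.snapshot("wrist"); cv2.imwrite("pics/w1.png",w["img"][:,:,::-1])
p=fish(w,ring(612,-276,55,33)); print(p.min(0),p.max(0)); print(eyes.__class__)
i=w["img"][:,:,::-1].copy(); cv2.polylines(i,[p.round().astype(int)],True,(0,0,255),1); cv2.imwrite("pics/w1.png",i)
E
```

```text
time: 1.27
tool_pos: [611.3, -275.4, 130.0]
tcp_rot: [-179.9, -0.1, 90.0]
ft_force: [0.4, -0.0, -0.0]
finger_gap: 85.7
grip_force: 0.0
[273.12177414 167.07165805] [361.20063428 251.01173449]
<class 'host.Eyes'>
```

View pics/w1.png

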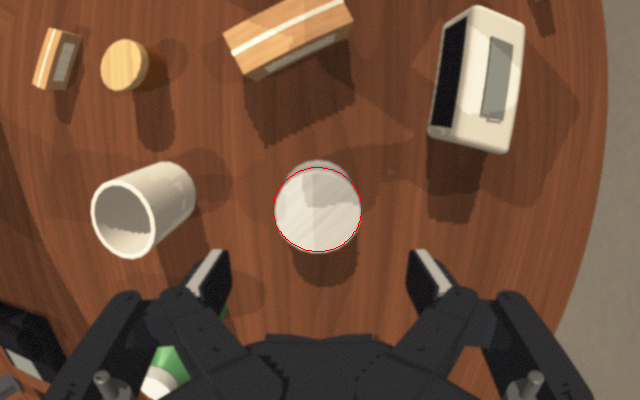

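```bash
python3 -m handwheel '{"series":[[[0,0,4,0,0,0,1],[0,0,8,0,0,0,1],[0,0,11,0,0,0,1],[0,0,11,0,0,0,1],[0,0,11,0,0,0,0.5],[0,0,11,0,0,0,0.5],[0,0,11,0,0,0,0.5],[0,0,11,0,0,0,0.5],[0,0,11,0,0,0,0.5],[0,0,11,0,0,0,0.5]]]}' 60
```

```text
time: 2.68
tool_pos: [614.2, -276.8, 24.7]
tcp_rot: [179.7, 0.1, 90.0]
ft_force: [0.2, 1.6, 7.3]
finger_gap: 64.1
grip_force: 67.5
```

```bash
python3 -m handwheel '{"series":[[[0,0,-3,0,0,0,0.5],[0,0,-6,0,0,0,0.5],[4,0,-11,0,0,0,0.5],[8,-0.5,-13,0,0,0,0.5],[12,-1,-13,0,0,0,0.5],[16,-1.5,-13,0,0,0,0.5],[20,-2,-13,0,0,0,0.5],[24,-2.5,-13,0,0,0,0.5],[28,-3,-13,0,0,0,0.5],[32,-3.5,-13,0,0,0,0.5],[36,-4,-13,0,0,0,0.5],[40,-4,-13,0,0,0,0.5]]]}' 60
python3 -m handwheel '{"series":[[[2,-0.1,0,0,0,0,0.5],[4,-0.2,0,0,0,0,0.5],[6,-0.2,0,0,0,0,0.5],[6,-0.2,0,0,0,0,0.5],[6,-0.2,0,0,0,0,0.5]]]}' 60
python3 - <<'E'
from h import *; import cv2
w=eyes.snapshot("wrist"); i=w["img"][:,:,::-1].copy()
c,s=np.cos(np.radians(13.4)),np.sin(np.radians(13.4))
def W(L): L=np.atleast_2d(L).astype(float); return np.c_[523+c*L[:,0]-s*L[:,1],172.6+s*L[:,0]+c*L[:,1],L[:,2]]
def dr(p,col): cv2.polylines(i,[fish(w,p).round().astype(int)],True,col,1)
dr(W([(4,-61,14),(92,-61,14),(92,-149,14),(4,-149,14)]),(0,0,255))
dr(W(ring(48,105,14,46)),(0,0,255))
dr(W([(-100,-155,22),(100,-155,22),(100,155,22),(-100,155,22)]),(255,0,0))
i=i[:330]; cv2.imwrite("pics/w2.png",cv2.resize(i,None,fx=1.25,fy=1.25))
E
```

```text
time: 4.18
tool_pos: [572.0, 125.4, 152.5]
tcp_rot: [179.9, -0.0, 90.0]
ft_force: [0.6, 0.0, -1.8]
finger_gap: 64.5
grip_force: 66.9
time: 4.8
tool_pos: [570.1, 183.6, 151.1]
tcp_rot: [-180.0, 0.0, 90.0]
ft_force: [0.8, -0.3, -2.2]
finger_gap: 64.4
grip_force: 66.9
```

View pics/w2.png

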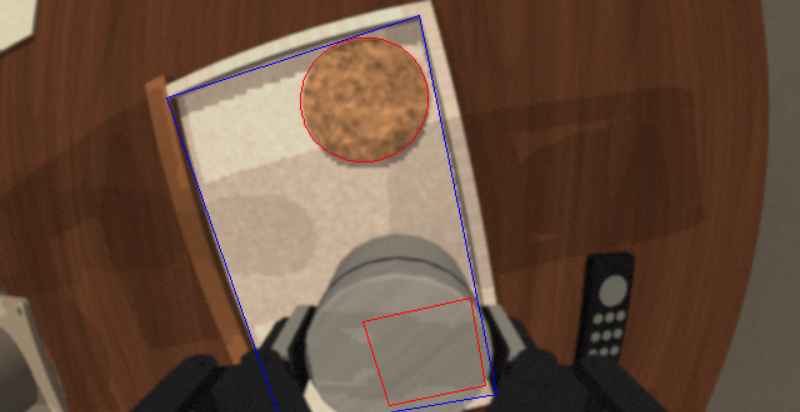

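```bash
python3 -m handwheel '{"series":[[[0,0,4,0,0,0,0.5],[0,0,7.5,0,0,0,0.5],[0,0,9.5,0,0,0,0.5],[0,0,10.8,0,0,0,0.5],[0,0,11.4,0,0,0,0.5],[0,0,11.7,0,0,0,0.5],[0,0,11.8,0,0,0,0.5],[0,0,11.9,0,0,0,0.5]]]}' 60
python3 -m handwheel '{"series":[[[0,0,0,0,0,0,0.5],[0,0,0.05,0,0,0,0.5],[0,0,0.1,0,0,0,0.5]]]}' 60
```

```text
time: 5.95
tool_pos: [570.6, 184.2, 33.1]
tcp_rot: [179.9, -0.0, 90.0]
ft_force: [-0.6, -0.2, -1.6]
finger_gap: 64.7
grip_force: 67.0
time: 6.32
tool_pos: [570.4, 184.2, 32.7]
tcp_rot: [180.0, -0.0, 90.0]
ft_force: [-6.5, -1.6, 12.2]
finger_gap: 63.9
grip_force: 68.4
```

Contact. Release and retreat toward the jar.

```bash
python3 -m handwheel '{"series":[[[0,0,0,0,0,0,0.85],[0,0,0,0,0,0,0.95],[0,0,0,0,0,0,1],[0,0,0,0,0,0,1],[0,0,-4,0,0,0,1],[0,0,-9,0,0,0,1],[0,0,-13,0,0,0,1],[0,0,-13,0,0,0,1]]]}' 60
python3 - <<'E'
from h import *; import cv2
w=eyes.snapshot("wrist"); i=w["img"][:,:,::-1].copy()
def dr(p,col): cv2.polylines(i,[fish(w,p).round().astype(int)],True,col,1)
c,s=np.cos(np.radians(13.4)),np.sin(np.radians(13.4))
def W(L): L=np.atleast_2d(L).astype(float); return np.c_[523+c*L[:,0]-s*L[:,1],172.6+s*L[:,0]+c*L[:,1],L[:,2]]
dr(W([(4,-61,14),(92,-61,14),(92,-149,14),(4,-149,14)]),(0,0,255)); dr(ring(569.7,183.7,63,33),(0,255,0))
cv2.imwrite("pics/w3.png",i[40:340])
E
```

```text
time: 7.32
tool_pos: [572.9, 184.7, 166.3]
tcp_rot: [179.5, -0.1, 90.0]
ft_force: [1.0, -0.7, 0.3]
finger_gap: 85.4
grip_force: 0.0
```

View pics/w3.png

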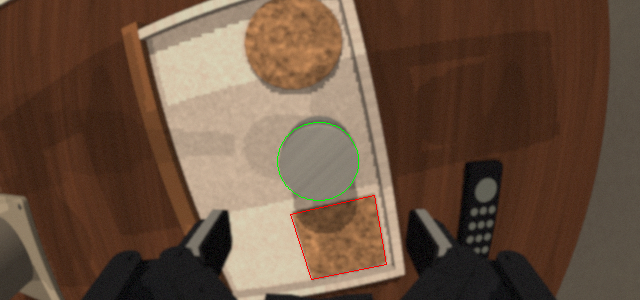

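```bash
python3 -m handwheel '{"series":[[[-5,-2,0,0,0,0,1],[-10.5,-4,0,0,0,0,1],[-16,-6,0,0,0,0,1],[-21.5,-8,0,0,0,0,1],[-27,-10,0,0,0,0,1],[-32,-12,2,0,0,0,0.9],[-33.6,-12.2,6,0,0,0,0.9],[-33.6,-12.2,8,0,0,0,0.9],[-33.6,-12.2,8,0,0,0,0.9]]]}' 50
python3 -m handwheel '{"series":[[[0,0,3,0,0,0,0.9],[0,0,6,0,0,0,0.9],[0,0,6.3,0,0,0,0.9],[0,0,6.3,0,0,0,0.2],[0,0,6.3,0,0,0,0.2],[0,0,6.3,0,0,0,0.2],[0,0,6.3,0,0,0,0.2],[0,0,6.3,0,0,0,0.2],[0,0,6.3,0,0,0,0.2],[0,0,6.3,0,0,0,0.2]]]}' 50
```

```text
time: 8.6
tool_pos: [445.0, -150.9, 77.7]
tcp_rot: [-179.6, -0.2, 90.0]
ft_force: [1.3, 0.1, 0.2]
finger_gap: 76.6
grip_force: 0.0
time: 9.85
tool_pos: [449.5, -152.5, 20.2]
tcp_rot: [179.8, 0.1, 90.0]
ft_force: [-0.7, 1.4, 6.3]
finger_gap: 43.3
grip_force: 50.8
```

```bash
python3 -m handwheel '{"series":[[[0,0,-3,0,0,0,0.2],[0,0,-7,0,0,0,0.2],[3,1,-11,0,0,0,0.2],[7,3,-13,0,0,0,0.2],[11.5,4.5,-13,0,0,0,0.2],[16,6,-13,0,0,0,0.2],[20.5,7.5,-13,0,0,0,0.2],[25,9,-13,0,0,0,0.2],[29,11,-13,0,0,0,0.2],[32,12,-13,0,0,0,0.2],[33.6,12.2,-13,0,0,0,0.2],[33.6,12.2,-13,0,0,0,0.2]]]}' 50
python3 -m handwheel '{"series":[[[0,0,2.5,0,0,0,0.2],[0,0,4.5,0,0,0,0.2],[0,0,5.5,0,0,0,0.2],[0,0,6,0,0,0,0.2],[0,0,6,0,0,0,0.2],[0,0,6,0,0,0,0.2]]]}' 50
```

```text
time: 11.35
tool_pos: [569.7, 184.5, 148.4]
tcp_rot: [-180.0, 0.0, 90.1]
ft_force: [0.1, 0.5, -0.9]
finger_gap: 43.2
grip_force: 51.1
time: 12.1
tool_pos: [570.6, 184.1, 89.2]
tcp_rot: [179.9, -0.0, 90.0]
ft_force: [0.7, 0.0, -0.9]
finger_gap: 43.2
grip_force: 51.1
```

```bash
python3 -m handwheel '{"series":[[[0,0,0.3,0,0,0,0.2],[0,0,0.5,0,0,0,0.2],[0,0,0.6,0,0,0,0.2],[0,0,0.65,0,0,0,0.2],[0,0,0.65,0,0,0,0.2]]]}' 50
```

```text
time: 12.72
tool_pos: [570.3, 184.2, 83.3]
tcp_rot: [180.0, -0.0, 90.0]
ft_force: [-4.5, -0.7, 9.8]
finger_gap: 43.6
grip_force: 51.9
```

```bash
python3 -m handwheel '{"series":[[[0,0,0,0,0,0,0.6],[0,0,0,0,0,0,0.8],[0,0,0,0,0,0,0.9],[0,0,-2,0,0,0,0.9],[0,0,-6,0,0,0,1],[0,0,-9,0,0,0,1],[0,0,-9,0,0,0,1],[0,0,-9,0,0,0,1]]]}' 50
python3 - <<'E'
from h import *; import cv2
w=eyes.snapshot("wrist"); i=w["img"][:,:,::-1].copy()
def dr(p,col): cv2.polylines(i,[fish(w,p).round().astype(int)],True,col,1)
dr(ring(569.7,183.7,113,22.5),(0,0,255)); dr(ring(569.7,183.7,63,33),(0,255,0))
cv2.imwrite("pics/w4.png",i[40:340])
E
```

```text
time: 13.72
tool_pos: [570.0, 184.0, 172.3]
tcp_rot: [180.0, -0.0, 90.0]
ft_force: [-0.9, -0.3, 1.3]
finger_gap: 85.5
grip_force: 0.0
```

View pics/w4.png

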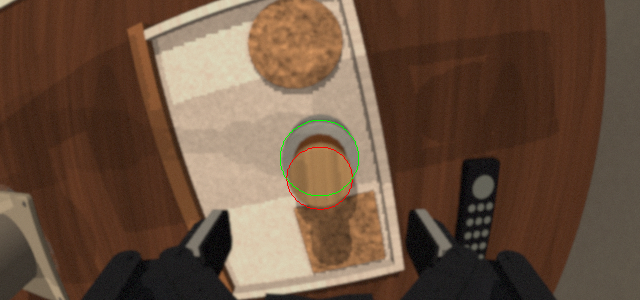

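```bash
python3 -m handwheel '{"series":[[[-5.5,-1.3,0,0,0,0,1],[-11,-2.6,0,0,0,0,1],[-16.5,-3.9,0,0,0,0,1],[-22,-5.2,0,0,0,0,1],[-27.5,-6.5,0,0,0,0,1],[-33,-7.8,0,0,0,0,1],[-38.5,-9.1,0,0,0,0,1],[-43.5,-10.4,0,0,0,0,1],[-45.9,-10.8,3,0,0,0,1],[-45.9,-10.8,6,0,0,0,1],[-45.9,-10.8,6,0,0,0,1]]]}' 60
python3 -m handwheel '{"series":[[[0,0,3,0,0,0,1],[0,0,6,0,0,0,1],[0,0,7.1,0,0,0,1],[0,0,7.1,0,0,0,0.4],[0,0,7.1,0,0,0,0.4],[0,0,7.1,0,0,0,0.4],[0,0,7.1,0,0,0,0.4],[0,0,7.1,0,0,0,0.4],[0,0,7.1,0,0,0,0.4]]]}' 60
```

```text
time: 15.25
tool_pos: [459.4, -273.6, 108.1]
tcp_rot: [-179.7, -0.3, 89.9]
ft_force: [-0.2, 0.7, 0.1]
finger_gap: 85.3
grip_force: 0.0
time: 16.38
tool_pos: [462.9, -275.6, 42.2]
tcp_rot: [179.9, 0.1, 90.0]
ft_force: [0.1, 0.9, 6.3]
finger_gap: 63.3
grip_force: 66.7
```

```bash
python3 -m handwheel '{"series":[[[0,0,-3,0,0,0,0.4],[0,0,-7,0,0,0,0.4],[3,0.4,-11,0,0,0,0.4],[7,1,-14,0,0,0,0.4],[12,1.8,-14,0,0,0,0.4],[17,2.5,-14,0,0,0,0.4],[22,3.2,-14,0,0,0,0.4],[27,4,-14,0,0,0,0.4],[32,4.7,-14,0,0,0,0.4],[37,5.4,-14,0,0,0,0.4],[42,6.2,-14,0,0,0,0.4],[47,7,-14,0,0,0,0.4]]]}' 60
python3 -m handwheel '{"series":[[[4,0.6,0,0,0,0,0.4],[7,1.1,0,0,0,0,0.4],[9.1,1.3,0,0,0,0,0.4],[9.1,1.3,3,0,0,0,0.4],[9.1,1.3,6.5,0,0,0,0.4],[9.1,1.3,9.5,0,0,0,0.4],[9.1,1.3,11.2,0,0,0,0.4],[9.1,1.3,11.7,0,0,0,0.4],[9.1,1.3,11.7,0,0,0,0.4],[9.1,1.3,11.7,0,0,0,0.4]]]}' 60
```

```text
time: 17.88
tool_pos: [531.8, 196.6, 180.5]
tcp_rot: [-180.0, 0.0, 90.0]
ft_force: [1.3, -0.4, -2.1]
finger_gap: 63.1
grip_force: 67.0
time: 19.12
tool_pos: [546.1, 286.4, 65.5]
tcp_rot: [179.9, -0.1, 90.0]
ft_force: [1.0, 0.6, -2.5]
finger_gap: 63.4
grip_force: 66.9
```

```bash
python3 -m handwheel '{"series":[[[0,0,0.4,0,0,0,0.4],[0,0,0.7,0,0,0,0.4],[0,0,0.85,0,0,0,0.4],[0,0,0.95,0,0,0,0.4],[0,0,0.95,0,0,0,0.4],[0,0,0.95,0,0,0,0.4]]]}' 60
```

```text
time: 19.88
tool_pos: [545.3, 286.2, 56.2]
tcp_rot: [180.0, -0.0, 90.0]
ft_force: [-7.0, -2.5, 12.6]
finger_gap: 63.7
grip_force: 68.2
```

```bash
python3 -m handwheel '{"series":[[[0,0,0,0,0,0,0.85],[0,0,0,0,0,0,0.95],[0,0,0,0,0,0,1],[0,0,-2,0,0,0,1],[0,0,-6,0,0,0,1],[0,0,-11,0,0,0,1],[0,0,-13,0,0,0,1],[0,0,-13,0,0,0,1],[0,0,-13,0,0,0,1]]]}' 60
python3 - <<'E'
from h import *; import cv2
w=eyes.snapshot("wrist"); i=w["img"][:,:,::-1].copy()
def dr(p,col): cv2.polylines(i,[fish(w,p).round().astype(int)],True,col,1)
dr(ring(545.4,285.8,99,32),(0,0,255)); dr(ring(545.4,285.8,14,46),(0,255,0)); dr(ring(569.7,183.7,113,22.5),(0,0,255))
cv2.imwrite("pics/w5.png",i[40:340])
E
```

```text
time: 21.0
tool_pos: [544.1, 285.6, 182.5]
tcp_rot: [-179.9, 0.1, 90.0]
ft_force: [-0.7, 0.7, -0.1]
finger_gap: 85.2
grip_force: 0.0
```

View pics/w5.png

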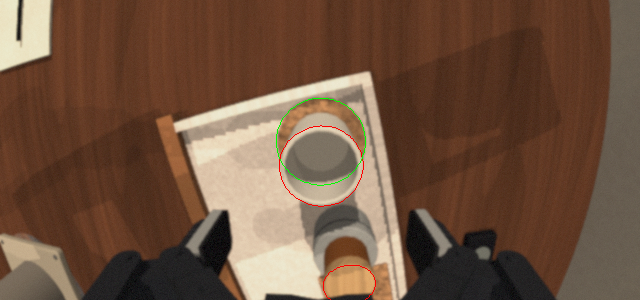

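```bash
python3 -m handwheel '{"series":[[[-5.5,-0.5,0,0,0,0,1],[-11,-1,0,0,0,0,1],[-17,-1.5,0,0,0,0,1],[-23,-2,0,0,0,0,1],[-29,-2.5,0,0,0,0,1],[-35,-3,0,0,0,0,1],[-41,-3.5,0,0,0,0,1],[-47,-4,0,0,0,0,1],[-53,-4.5,0,0,0,0,1],[-58.5,-5.2,0,0,0,0,1],[-64,-5.8,0,0,0,0,1],[-68.6,-6.2,0,0,0,0,1]]]}' 70
python3 -m handwheel '{"series":[[[0,0,0,0,0,0,1],[0,0,0,0,0,0,1],[0,0,3,0,0,0,1],[0,0,7,0,0,0,1],[0,0,10.5,0,0,0,1],[0,0,11.6,0,0,0,1],[0,0,11.6,0,0,0,0.4],[0,0,11.6,0,0,0,0.4],[0,0,11.6,0,0,0,0.4],[0,0,11.6,0,0,0,0.4],[0,0,11.6,0,0,0,0.4],[0,0,11.6,0,0,0,0.4]]]}' 70
```

```text
time: 22.65
tool_pos: [481.8, -401.7, 182.8]
tcp_rot: [-179.9, -0.1, 89.9]
ft_force: [1.0, 0.6, 0.4]
finger_gap: 85.5
grip_force: 0.0
time: 24.15
tool_pos: [484.1, -401.0, 70.5]
tcp_rot: [179.9, 0.1, 90.0]
ft_force: [-0.1, 0.8, 6.4]
finger_gap: 56.4
grip_force: 75.3
```

```bash
python3 -m handwheel '{"series":[[[0,0,-3,0,0,0,0.4],[0,0,-7,0,0,0,0.4],[3,0.6,-9,0,0,0,0.4],[7,1.5,-9,0,0,0,0.4],[12,2.6,-9,0,0,0,0.4],[17,3.8,-9,0,0,0,0.4],[22,5,-9,0,0,0,0.4],[27,6.2,-9,0,0,0,0.4],[32,7.4,-9,0,0,0,0.4],[37,8.6,-9,0,0,0,0.4],[42,9.8,-9,0,0,0,0.4],[45.5,10.6,-9,0,0,0,0.4]]]}' 70
python3 -m handwheel '{"series":[[[2,0.4,0,0,0,0,0.4],[2.7,0.5,0,0,0,0,0.4],[2.7,0.5,2,0,0,0,0.4],[2.7,0.5,4.5,0,0,0,0.4],[2.7,0.5,6.2,0,0,0,0.4],[2.7,0.5,6.8,0,0,0,0.4],[2.7,0.5,6.8,0,0,0,0.4],[2.7,0.5,6.8,0,0,0,0.4]]]}' 70
```

```text
time: 25.65
tool_pos: [589.1, 57.3, 158.4]
tcp_rot: [180.0, -0.0, 90.1]
ft_force: [0.7, -0.4, -2.0]
finger_gap: 56.1
grip_force: 75.4
time: 26.65
tool_pos: [594.8, 81.9, 91.4]
tcp_rot: [179.9, -0.0, 90.0]
ft_force: [0.2, 0.4, -3.1]
finger_gap: 56.4
grip_force: 75.5
```

Need about 7 mm more.

```bash
python3 -m handwheel '{"series":[[[0,0,0.3,0,0,0,0.4],[0,0,0.5,0,0,0,0.4],[0,0,0.65,0,0,0,0.4],[0,0,0.7,0,0,0,0.4],[0,0,0.75,0,0,0,0.4],[0,0,0.75,0,0,0,0.4]]]}' 70
```

```text
time: 27.4
tool_pos: [594.2, 82.2, 84.6]
tcp_rot: [180.0, -0.0, 90.0]
ft_force: [-7.9, -0.0, 10.2]
finger_gap: 56.0
grip_force: 76.7
```

```bash
python3 -m handwheel '{"series":[[[0,0,0,0,0,0,0.75],[0,0,0,0,0,0,0.9],[0,0,0,0,0,0,1],[0,0,-2,0,0,0,1],[0,0,-6,0,0,0,1],[0,0,-10.5,0,0,0,1],[0,0,-10.5,0,0,0,1]]]}' 70
python3 -m handwheel '{"series":[[[-4,0,0,0,0,0.18,1],[-9,-0.2,0,0,0,0.36,1],[-14,-0.3,0,0,0,0.54,1],[-19,-0.4,0,0,0,0.72,1],[-21.9,-0.4,0,0,0,0.9,1],[-21.9,-0.4,0,0,0,1.093,1],[-21.9,-0.4,3,0,0,1.093,1],[-21.9,-0.4,7,0,0,1.093,1],[-21.9,-0.4,7,0,0,1.093,1],[-21.9,-0.4,7,0,0,1.093,1]]]}' 40
python3 - <<'E'
from h import *; import cv2
w=eyes.snapshot("wrist"); i=w["img"][:,:,::-1].copy()
a=np.radians(117.4);c,s=np.cos(a),np.sin(a)
q=np.array([(589.7+c*x-s*y,-136.7+s*x+c*y,50) for x,y in((19,45),(19,-45),(-19,-45),(-19,45))])
cv2.polylines(i,[fish(w,q).round().astype(int)],True,(0,0,255),1); cv2.imwrite("pics/w6.png",i)
E
```

```text
time: 28.28
tool_pos: [597.4, 82.2, 194.9]
tcp_rot: [179.4, -0.0, 90.0]
ft_force: [0.1, -0.2, 0.5]
finger_gap: 85.2
grip_force: 0.0
time: 29.52
tool_pos: [590.5, -137.1, 119.3]
tcp_rot: [180.0, -0.0, 27.4]
ft_force: [0.2, -0.4, 0.0]
finger_gap: 85.6
grip_force: 0.0
```

View pics/w6.png

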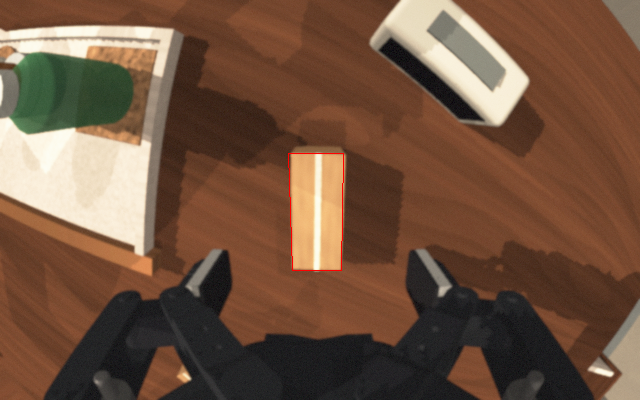

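```bash
python3 -m handwheel '{"series":[[[0,0,4,0,0,0,1],[0,0,8,0,0,0,1],[0,0,9.8,0,0,0,1],[0,0,9.8,0,0,0,0.15],[0,0,9.8,0,0,0,0.15],[0,0,9.8,0,0,0,0.15],[0,0,9.8,0,0,0,0.15],[0,0,9.8,0,0,0,0.15],[0,0,9.8,0,0,0,0.15],[0,0,9.8,0,0,0,0.15]]]}' 40
```

```text
time: 30.92
tool_pos: [591.8, -137.6, 22.2]
tcp_rot: [179.8, -0.2, 27.4]
ft_force: [0.1, -0.5, 6.8]
finger_gap: 37.6
grip_force: 41.8
```

```bash
python3 -m handwheel '{"series":[[[0,0,-3,0,0,0,0.15],[0,0,-7,0,0,0,0.15],[-1.2,-4,-9,0,0,-0.15,0.15],[-2.4,-8,-9,0,0,-0.3,0.15],[-3.6,-12,-9,0,0,-0.45,0.15],[-4.5,-15.5,-9,0,0,-0.6,0.15],[-2.8,-19,-9,0,0,-0.75,0.15],[-1,-22.5,-9,0,0,-0.9,0.15],[0.8,-26,-9,0,0,-1.05,0.15],[2.5,-29,-9,0,0,-1.2,0.15],[3.9,-31.7,-9,0,0,-1.326,0.15],[3.9,-31.7,-9,0,0,-1.326,0.15]]]}' 40
python3 -m handwheel '{"series":[[[0,0,0,0,0,0,0.15],[0,0,0,0,0,0,0.15],[0,0,2,0,0,0,0.15]]]}' 40
```

```text
time: 32.42
tool_pos: [478.8, 164.3, 110.4]
tcp_rot: [179.9, -0.0, 103.6]
ft_force: [0.1, -0.2, -0.6]
finger_gap: 37.6
grip_force: 41.0
time: 32.8
tool_pos: [480.7, 162.0, 91.5]
tcp_rot: [179.8, 0.0, 103.2]
ft_force: [0.8, 0.1, -1.7]
finger_gap: 37.2
grip_force: 41.0
```

Command z ≈ 90; down to contact at about 30.

```bash
python3 -m handwheel '{"series":[[[0,0,2.5,0,0,0,0.15],[0,0,4.2,0,0,0,0.15],[0,0,5,0,0,0,0.15],[0,0,5.4,0,0,0,0.15],[0,0,5.4,0,0,0,0.15],[0,0,5.4,0,0,0,0.15]]]}' 40
python3 -m handwheel '{"series":[[[0,0,0.2,0,0,0,0.15],[0,0,0.4,0,0,0,0.15],[0,0,0.55,0,0,0,0.15],[0,0,0.65,0,0,0,0.15],[0,0,0.65,0,0,0,0.15]]]}' 40
```

```text
time: 33.55
tool_pos: [479.5, 162.6, 36.6]
tcp_rot: [179.9, 0.0, 103.4]
ft_force: [-0.0, -0.0, -1.7]
finger_gap: 37.4
grip_force: 41.0
time: 34.17
tool_pos: [479.1, 162.5, 30.2]
tcp_rot: [180.0, 0.0, 103.4]
ft_force: [-3.2, -1.0, 8.0]
finger_gap: 37.1
grip_force: 42.0
```

```bash
python3 -m handwheel '{"series":[[[0,0,0,0,0,0,0.5],[0,0,0,0,0,0,0.65],[0,0,0,0,0,0,0.65],[0,0,-3,0,0,0,0.65],[0,0,-8,0,0,0,0.65],[0,0,-13,0,0,0,0.8],[0,-4,-18,0,0,0,0.8],[0,-8,-20,0,0,0,0.8],[0,-8,-20,0,0,0,0.8],[0,-8,-20,0,0,0,0.8]]]}' 40
python3 - <<'E'
from h import *; import cv2
s=S["side"]; i=s["img"][:,:,::-1].copy()
A1=np.radians(13.4);c,si=np.cos(A1),np.sin(A1)
W=lambda L:np.c_[523+c*L[:,0]-si*L[:,1],172.6+si*L[:,0]+c*L[:,1],L[:,2]]
def dr(p,col): cv2.polylines(i,[(proj(s,p)*16).round().astype(int)],True,col,1,cv2.LINE_AA,4)
dr(W(ring(48,0,63,33)),(255,0,0));dr(W(ring(48,0,113,22.5)),(255,0,0));dr(W(ring(48,105,99,32)),(255,0,0));dr(W(ring(48,-105,149,15.5)),(255,0,0))
dr(W(np.array([(-45+x,y,58.) for x,y in((19,45),(19,-45),(-19,-45),(-19,45))])),(255,0,0))
cv2.imwrite("pics/f.png",cv2.resize(i[70:240,150:360],None,fx=3.5,fy=3.5,interpolation=2))
E
```

```text
time: 35.42
tool_pos: [401.3, 144.0, 229.1]
tcp_rot: [180.0, 0.0, 103.4]
ft_force: [1.4, -0.3, -1.4]
finger_gap: 68.4
grip_force: 0.0
```

View pics/f.png

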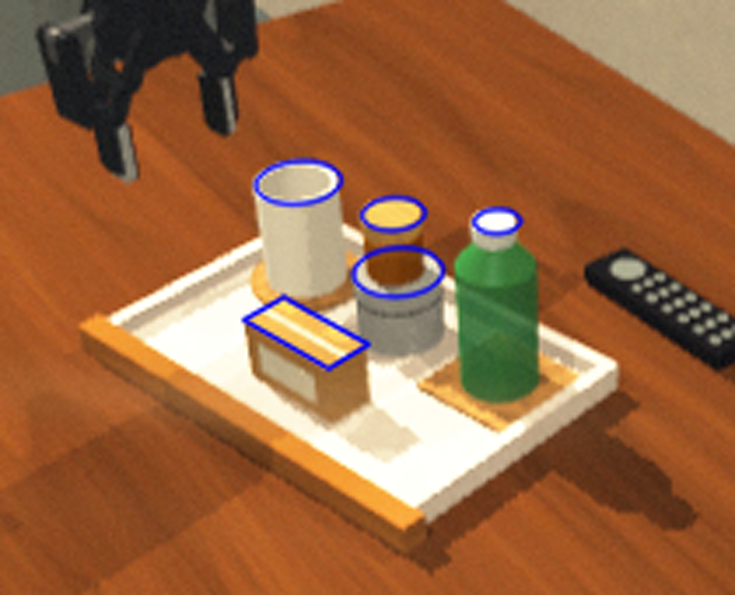

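All five things line up with their target outlines, and the arm is clear.

```bash
python3 -c "
from bench import r
print(r.hand_in())"
```

```text
the job is handed in; nothing more can be done
None
```

The tray is laid out and handed in at about 35 s of robot time. In the last side-camera picture the cup, bottle, tin, jar and carton all sat within a pixel or two of their target outlines, and I never reached for the remote or the clock. The hand-in returned no verdict.

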